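# Jack up one side of a chest on the valuation bench and hold it

### The arm

A 6-joint arm with a two-finger parallel gripper is mounted at the origin on the work surface. World frame = base frame: x ahead of the robot, y to its left, z up, the work surface at z = 0. Lengths are in m, angles in rad, forces in N, time in s.
With the tool pointing down it reaches from about 0.3 to 0.85 m from the base axis. Payload 5.4 kg.
Tool frame: the origin (TCP) lies at the very end of the fingers, on their centre line; the grasp point (between the pads) lies env.hold_point_z behind it (env.hold_point_z is the distance from the TCP to the grasp point, in m); z points along the fingers, y is the line along which they close (so a half turn about z gives the same grasp; the last joint's range is limited). The gripper opens to 85 mm and grips with 20 to 120 N. Pads are 22 mm wide; open, the fingers measure 114 mm over their backs; the gripper's body (76 mm by 85 mm) begins 54 mm behind the grasp point. The pads swing forward as they close: fully open they stand 13 mm farther back than shut.
Start: joints at [1.041, 0.158, 1.597, -0, 1.386, -0.21], TCP at [0.181, 0.546, 0.231] pointing down, gripper open.
Joint ranges: [-2.91, 2.91], [-0.94, 2.29], [0.18, 2.7], [-1.29, 4.43], [0.17, 2.64], [-3, 3]. Speed limits (rad/s): [2.57, 2.57, 3.14, 3.14, 3.14, 3.14].

### API

Orientations are given as a unit quaternion [x, y, z, w].
In Python, from rig import env, eyes, job gives the robot as it stands.
- The arm moves only by the tool servo_tool, never from a script. Its argument "targets" is text: rows parted by semicolons, each of 6 numbers parted by spaces: the shift along the tool's x, y, z in mm, then the turn, a rotation vector about the tool's x, y, z in rad. A call has 1 to 20 rows; each row shifts and turns the commanded pose from where the row before left it, along the tool's axes as they then stand; what a row does not reach is not made up. A row lasts 1/12 s, in which the tool goes at most 41.7 mm and 7.16 degrees, less where a joint would pass 70% of its speed; a pose out of reach is approached as far as the arm can. A call is refused whole if a number of a shift passes 41.7 or a number of a turn 0.125, either way. A call with a gripper value outside its range is refused whole. "grip" is the closure, from -1 (fully open) to 1 (shut), set as the call begins (left out, the last holds). The fingers move at their own pace and stop on an object; the grip force is fixed at half the most. Time passes only in rows, so rows that do not move let the fingers close. It gives the time, the measured TCP pose, the force, the opening and the grip force at its end, in the units of the state.
- env.read_state(): the state, without advancing time (a new reading comes with each control period).
- eyes.snapshot(name): name is "side" or "top"; returns (picture, depth): 400x640x3 uint8, red, green, blue; 400x640 float32, m along the optical axis (not along the pixel's ray), 0 where there is no reading.
- eyes.get_calibration(name): a dict with "fx", "fy", "cx", "cy" (pixels), "rvec" (rotation vector, rad) and "tvec" (3), from world to camera coordinates, as OpenCV has them. Camera axes: x right, y down, z forward; pixel columns grow to the right and rows downward; lengths in m; the calibration is good to about 2 mm. A picture is of the moment at which its call begins. get_calibration takes no time and is no camera call.
- job.finish_job(): hands the job in; it is judged then, once.
The state is a dict: "t": time; "joints": joint angles; "qd": joint speeds; "joint_torque": joint torques, N m; "ee_pos": TCP position; "tool_rot": TCP orientation; "ft_force": force on the tool from outside, world axes, zero at the start; "moment": the same for the moment, N m; "grip_width": finger opening in m; "gripper_force": force on a finger pad.
Only numpy, scipy, OpenCV 4.12 (cv2) and the standard library are available. Lean on these libraries where they do the work, as an engineer would, in place of code of your own. Each camera call takes 0.05 s, during which the arm holds its last target. There are 200 camera calls.

### The job

The valuer wants to look at the underside of the wooden chest: put the bench jack flat on the bench with its saddle centred under the ring-marked lift point of the chest's steel tongue, and let go of it. Then pump the handle twice: press it fully down once, let it come fully back up so that the chest stands on its feet again, then press it fully down a second time and finish there, still holding the handle down with the fingers so that the jack alone keeps that side of the chest raised. Do not touch the chest with the arm or gripper, do not shove it along the bench, and leave the other three pieces where they are.

Things in the scene. Friction and masses are not known exactly. Their poses are not given: they have to be found in the camera images.
- jack: Bench jack, loose, 0.9 kg, flat on the bench. Origin: underside, below the middle of its post. x points to the saddle end, z up. Grey base plate x -150 to +100, 70 wide, 14 thick; a block 50 wide, 26 high (x 20 to 60) and a collar 44 across, 26 high carry the saddle at x = +75. The handle leaves the post toward -x. Balance point within 20 of the post.
- post (a point): Top centre of the jack's dark steel carrying post, straight above the jack's origin, 95 above the bench: 40 long (jack's x) x 30 wide (jack's y), fixed to the base. Grip it across its width; both those sides are free down to 20 above the bench.
- saddle (a point): Top centre of the jack's round domed steel saddle, 36 across, at x = +75, y = 0 in the jack's frame. 40 above the bench with the handle up; it rises 62 mm per rad of handle (34 at full stroke).
- pump (a joint): Jack handle: 0 = fully up (sprung to here), 0.55 rad = fully down (stop). Hinge line along jack's y at x -10, z 55 (jack's frame). The bar slopes up toward -x by 0.40 rad at 0, down by 0.15 at full stroke. Pressing the pedal takes 2 to 4 N free, 5 to 10 N under load. Let go, it comes up by itself, damped, within about 1 s. No check valve: the saddle follows the handle both ways.
- pedal (a point): Middle of the top face of the flat black rubber pedal (50 long x 44 wide x 8 thick) at the free end of the jack's handle, 140 from the hinge line. In the jack's frame: handle up x = -137, z = 113; fully down x = -149, z = 38. Press here from above with closed fingers.
- chest: Dark wooden chest with brass bands on four 15 mm brass feet, loose, 1.6 to 2.6 kg, 176 (x) x 246 (y) x 133 high. Origin: centre of its underside at bench level. Its steel tongue points along its own -x, so to go in square the jack's x should point along the chest's x. Jacked at the tongue it pivots on its two +x feet.
- lift_point (a point): Lift point: centre of the underside of a round steel pad 40 across under the chest's flat tongue; 50 above the bench at rest, 123 from the chest's origin along its -x. Mark: a raised brass ring, 36 across, on the tongue right above. Tongue 90 wide, ends 29 beyond the point, top 64 above the bench. Raised fully (about 24 mm) the point drifts some 6 toward the chest.
- loupe: Bystander: black stand loupe, round, 60 across, 22 high. Origin centre of underside.
- candlestick: Bystander: short brass candlestick, 68 across, 70 high. Origin centre of underside.
- trinket: Bystander: pale wooden trinket box, 79 x 59 x 48 high. Origin centre of underside.

How it is judged:
By the outcome, as a careful person would: the job done as asked, in the order asked, and still so for the second after the job is handed in, while the arm keeps its last pose, push and grip.
It also fails if it takes over 64 s, if anything falls off the work surface, if the arm or the gripper's body presses on something with over 40 N, if the wrist force passes 120 N, or if a joint passes its speed limit or range.

## Working session

There is one attempt and no reset: what is moved stays moved. The work goes in short steps, Python scripts to look and compute and a tool call to move; the robot and the scene stay as the last step left them, time stands still between calls to the robot, and variables do not carry over. Pictures are saved under pics/ and viewed, at most 12 in all, crops included, and the job is handed in when it is done.

Besides the shell and the picture viewer there is one more tool, called after "Emit:" as name(argument=value, ...) on one line, values as JSON. servo_tool: Moves the arm, as the interface text tells. Its arguments: {"type":"object","properties":{"targets":{"type":"string"},"grip":{"type":"number"}},"required":["targets"]}

```bash
ls; mkdir -p pics
cat > h.py <<'E'
import numpy as np, cv2
from rig import env, eyes, job
from scipy.spatial.transform import Rotation as R
def cal(n):
    c=eyes.get_calibration(n); K=np.array([[c['fx'],0,c['cx']],[0,c['fy'],c['cy']],[0,0,1.]])
    return K,R.from_rotvec(np.ravel(c['rvec'])).as_matrix(),np.ravel(c['tvec'])
def cloud(n,d):
    K,M,t=cal(n); v,u=np.mgrid[:400,:640]
    p=np.stack([(u-K[0,2])/K[0,0]*d,(v-K[1,2])/K[1,1]*d,d],-1)
    return (p-t)@M
def plane(n,uv,z):
    K,M,t=cal(n); uv=np.atleast_2d(uv).astype(float)
    r=np.c_[uv,np.ones(len(uv))]@np.linalg.inv(K).T@M; o=-M.T@t
    return o+r*((z-o[2])/r[:,2])[:,None]
def snap(n,name):
    p,d=eyes.snapshot(n); cv2.imwrite(f'pics/{name}.png',p[...,::-1]); return p,d
E
python3 - <<'E'
from h import *
for n in('top','side'):
    p,d=snap(n,n+'0'); np.savez(n+'0.npz',p=p,d=d); K,M,t=cal(n); print(n,-M.T@t,K[0,0],M)
s=env.read_state();print(env.hold_point_z,s['t'],s['ee_pos'],s['tool_rot'],s['grip_width'])
E
```

```text
pics
top [ 0.54981673 -0.03668891  0.97247207] 373.9496675786198 [[ 0.02327815 -0.99932567  0.02839588]
 [-0.99819103 -0.02480788 -0.05476524]
 [ 0.05543276 -0.02706967 -0.99809541]]
side [ 0.49309593 -0.86887671  0.53251581] 368.98555656452857 [[ 0.99651639 -0.08209329  0.01468932]
 [-0.02619468 -0.47533083 -0.8794171 ]
 [ 0.07917653  0.87596877 -0.47582537]]
0.0187 0.1 [0.18050743 0.54534735 0.23040168] [ 1.59218032e-01  9.87243067e-01 -8.07467667e-04 -3.06223439e-04] 0.08539503341657119
```

View pics/top0.png

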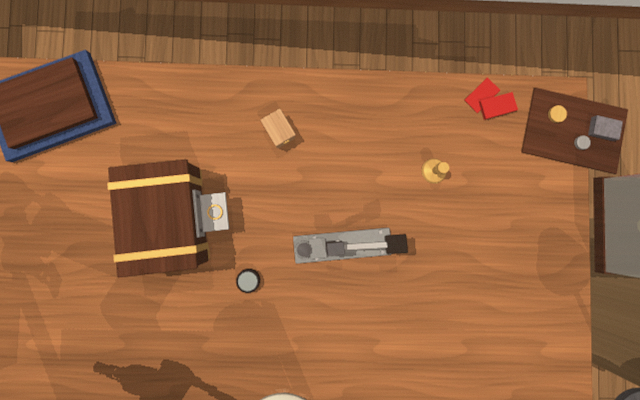

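View pics/side0.png

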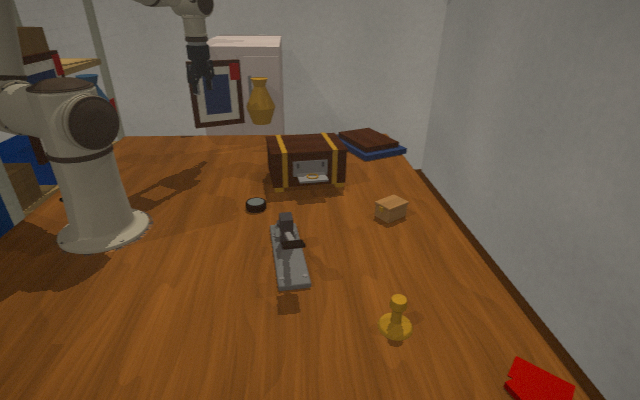

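The top view shows the chest with its ring at about (216,212), tongue pointing image right (world -y). The jack is at (293–408, 245) with its saddle towards the chest. The loupe is at (248,281), the trinket box at (279,128) and the candlestick at (435,170). The side view agrees.

Run:
```python
from h import *
f=np.load('top0.npz');p,d=f['p'],f['d'];c=cloud('top',d)
hsv=cv2.cvtColor(p,cv2.COLOR_RGB2HSV)
def rect(m,z,name):
    m=m.astype(np.uint8);n,l,s,_=cv2.connectedComponentsWithStats(m);k=1+s[1:,4].argmax()
    m=l==k; v,u=np.nonzero(m); P=plane('top',np.c_[u,v],z)[:,:2]
    r=cv2.minAreaRect((P*1000).astype(np.float32)); print(name,m.sum(),r,P.mean(0)); return m
def box(u0,v0,u1,v1):
    b=np.zeros((400,640),bool);b[v0:v1,u0:u1]=1;return b
z=c[...,2]
print('bench z',np.median(z[300:340,300:500]))
grey=(hsv[...,1]<70)
rect(box(190,180,245,250)&(z>.05)&(z<.075)&(c[...,1]<.31),.064,'tongue')
ring=box(200,195,232,230)&(hsv[...,1]>80)&(hsv[...,0]>15)&(hsv[...,0]<35)&(hsv[...,2]>140); rect(ring,.066,'ring')
rect(box(280,215,420,275)&(z>.007),.014,'jackall')
rect(box(280,215,385,275)&grey&(z<.022)&(z>.005),.014,'base')
rect(box(320,235,352,262)&(z>.085)&(z<.1),.095,'post')
rect(box(380,225,420,262)&(hsv[...,2]<60),.113,'pedal')
rect(box(290,235,318,262)&(z>.03)&(z<.05),.04,'saddle')
rect(box(230,265,265,300)&(z>.01),.022,'loupe')
rect(box(255,105,305,155)&(z>.03),.048,'trinket')
rect(box(100,150,205,285)&(z>.125),.133,'chest')
for q in [(216,202),(222,220),(335,248),(305,250),(397,243)]: print(q,c[q[1],q[0]],hsv[q[1],q[0]])
cv2.imwrite('pics/c0.png',cv2.resize(p[180:300,180:420,::-1],None,fx=3.3,fy=3.3,interpolation=cv2.INTER_CUBIC))
```

```text
bench z -0.0011523160460202774
tongue 1102 ((555.92822265625, 180.70578002929688), (167.3162841796875, 71.49735260009766), 7.956045150756836) [0.55839489 0.18075558]
ring 98 ((559.3004760742188, 174.47796630859375), (36.18464279174805, 35.840396881103516), 2.0917749404907227) [0.55898013 0.17453839]
jackall 2975 ((485.9907531738281, -160.56602478027344), (70.85758972167969, 290.29437255859375), 6.436533451080322) [ 0.48379873 -0.15454318]
base 1389 ((481.7441711425781, -134.25732421875), (68.31967163085938, 235.31260681152344), 6.435581684112549) [ 0.48558247 -0.15049547]
post 226 ((480.4139099121094, -115.19070434570312), (30.306093215942383, 40.081600189208984), 6.388051986694336) [ 0.48036183 -0.11518426]
pedal 18 ((512.43505859375, -261.87860107421875), (4.592071533203125, 25.55765151977539), 1.2499616146087646) [ 0.51357834 -0.26172092]
saddle 162 ((471.960205078125, -41.8575439453125), (34.48881530761719, 32.21387481689453), 1.3582371473312378) [ 0.4720427  -0.04142871]
loupe 460 ((390.4380187988281, 96.26033782958984), (59.551971435546875, 57.34576416015625), 1.784716010093689) [0.39012481 0.09674305]
trinket 754 ((772.6329345703125, 29.523849487304688), (84.23081970214844, 58.671974182128906), 31.941713333129883) [0.77407052 0.0306056 ]
chest 8950 ((543.46484375, 296.6080627441406), (244.75929260253906, 182.63458251953125), 7.712648868560791) [0.54264807 0.29603618]
(216, 202) [0.58217518 0.1715167  0.06702666] [ 16  29 220]
(222, 220) [0.53927441 0.15600859 0.06508701] [ 16  31 213]
(335, 248) [ 0.48047548 -0.11499537  0.09600854] [  9  33 108]
(305, 250) [ 0.46963754 -0.04562327  0.04094234] [ 13  33 107]
(397, 243) [ 0.49628469 -0.25613456  0.11338985] [13 73 63]
```

View pics/c0.png

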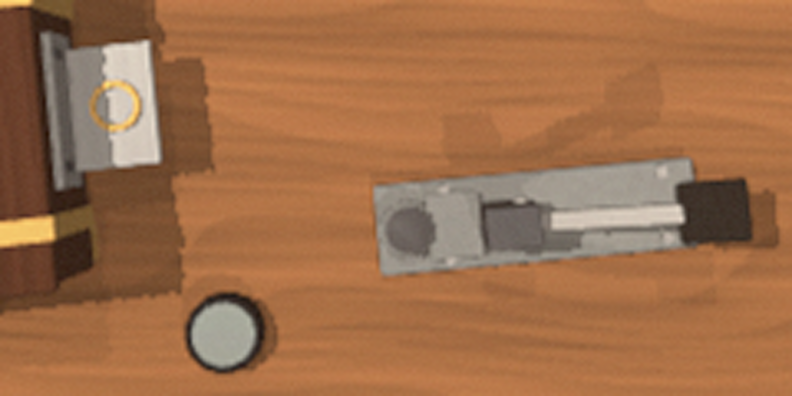

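Emit:
servo_tool(targets="0 0 0 0 0 0.114;0 0 0 0 0 0.114;0 0 0 0 0 0.114;0 0 0 0 0 0.114;0 0 0 0 0 0.114;0 0 0 0 0 0.114;0 0 0 0 0 0.114;0 0 0 0 0 0.114;0 0 0 0 0 0.114;0 0 0 0 0 0.114", grip=-1)

```text
t: 0.93
ee_pos: [0.1806, 0.5455, 0.2307]
tool_rot: [0.669, 0.743, -0.001, 0.0]
ft_force: [-0.7, 0.9, 0.3]
grip_width: 0.0857
gripper_force: 0.0
```

Emit:
servo_tool(targets="-34.5 11.2 0 0 0 0;-34.5 11.2 0 0 0 0;-34.5 11.2 0 0 0 0;-34.5 11.2 0 0 0 0;-34.5 11.2 0 0 0 0;-34.5 11.2 0 0 0 0;-34.5 11.2 0 0 0 0;-34.5 11.2 0 0 0 0;-34.5 11.2 0 0 0 0;-34.5 11.2 0 0 0 0;-34.5 11.2 0 0 0 0;-34.5 11.2 0 0 0 0;-34.5 11.2 0 0 0 0;-34.5 11.2 0 0 0 0;-34.5 11.2 0 0 0 0;-34.5 11.2 0 0 0 0;-34.5 11.2 0 0 0 0;-34.5 11.2 0 0 0 0;-34.5 11.2 0 0 0 0;-34.5 11.2 0 0 0 0")

```text
t: 2.6
ee_pos: [0.48, -0.1169, 0.2308]
tool_rot: [0.667, 0.745, -0.0, -0.0]
ft_force: [0.9, 0.7, -0.8]
grip_width: 0.0855
gripper_force: 0.0
```

```bash
cat >> h.py <<'E'
def need(pos,yawx):
    s=env.read_state(); r=R.from_quat(s['tool_rot']); M=r.as_matrix()
    a=np.radians(yawx); X=np.array([np.cos(a),np.sin(a),0]); Z=np.array([0,0,-1.]); T=np.c_[X,np.cross(Z,X),Z]
    print('t',s['t'],'pos',s['ee_pos'].round(4) if hasattr(s['ee_pos'],'round') else s['ee_pos'],'shift mm',(M.T@(np.array(pos)-s['ee_pos'])*1000).round(1),'rotvec',R.from_matrix(M.T@T).as_rotvec().round(4),'w',s['grip_width'],'F',np.round(s['ft_force'],1))
E
python3 -c "
from h import *
need([.4804,-.1152,.052],96.4)"
```

```text
t 2.6 pos [ 0.48   -0.1169  0.2308] shift mm [  1.5   0.7 178.8] rotvec [-0.0005 -0.0005 -0.0012] w 0.08553085939712093 F [ 0.9  0.7 -0.8]
```

Emit:
servo_tool(targets="1.5 0.7 25 0 0 0;0 0 25 0 0 0;0 0 25 0 0 0;0 0 25 0 0 0;0 0 25 0 0 0;0 0 20 0 0 0;0 0 15 0 0 0;0 0 10 0 0 0;0 0 8 0 0 0;0 0 0 0 0 0")

```text
t: 3.43
ee_pos: [0.4793, -0.113, 0.0518]
tool_rot: [0.667, 0.745, -0.0, -0.001]
ft_force: [0.2, -0.3, 0.4]
grip_width: 0.0855
gripper_force: 0.0
```

Emit:
servo_tool(targets="0 0 0 0 0 0;0 0 0 0 0 0;0 0 0 0 0 0;0 0 0 0 0 0;0 0 0 0 0 0;0 0 0 0 0 0;0 0 0 0 0 0;0 0 0 0 0 0;0 0 0 0 0 0;0 0 0 0 0 0", grip=1)

```text
t: 4.27
ee_pos: [0.4799, -0.1138, 0.054]
tool_rot: [0.667, 0.745, -0.001, -0.0]
ft_force: [-4.5, -0.0, 5.6]
grip_width: 0.0294
gripper_force: 62.2
```

Emit:
servo_tool(targets="0 0 -1 0 0 0;0 0 -2 0 0 0;0 0 -2 0 0 0;0 0 0 0 0 0;0 0 0 0 0 0")

```text
t: 4.68
ee_pos: [0.4799, -0.1132, 0.0578]
tool_rot: [0.667, 0.745, -0.0, -0.001]
ft_force: [-0.3, -0.2, -8.3]
grip_width: 0.0295
gripper_force: 60.5
```

Run:
```python
from h import *
need([.5593,.1745,.06],97.8)
p,d=snap('side','s1')
cv2.imwrite('pics/s1c.png',cv2.resize(p[150:310,200:420,::-1],None,fx=3,fy=3))
```

```text
t 4.6833 pos [ 0.4799 -0.1132  0.0578] shift mm [277.2 110.8  -2.1] rotvec [-0.0008 -0.0007 -0.0252] w 0.02948453998736553 F [-0.3 -0.2 -8.3]
```

View pics/s1c.png

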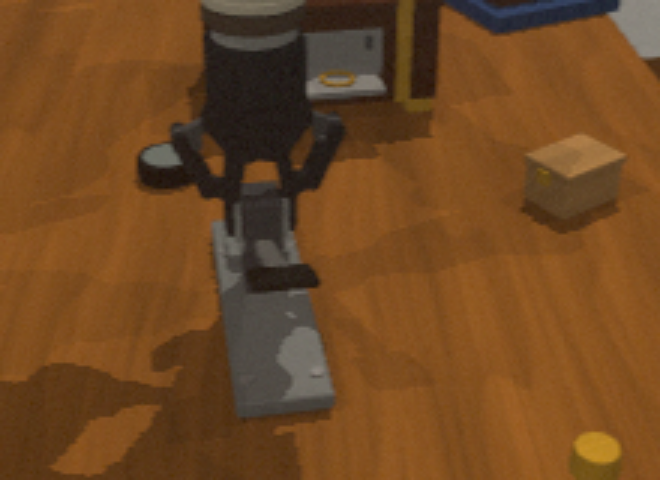

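The side crop shows the jack held level by its post, with the pedal at (283,275) behind the fingers and the loupe and tongue well clear. A load of 8.3 N confirms it has been lifted.

Emit:
servo_tool(targets="4 6 0 0 0 0;10 14 0 0 0 0;16 20 0 0 0 -0.005;18 20 0 0 0 -0.005;18 18 0 0 0 -0.005;18 14 0 0 0 -0.005;18 10 0 0 0 -0.005;16 7 0 0 0 0;13 4 0 0 0 0;9 1.2 0 0 0 0;4 0 0 0 0 0;0 0 0 0 0 0;0 0 0 0 0 0")

```text
t: 5.82
ee_pos: [0.5755, 0.0425, 0.0581]
tool_rot: [0.657, 0.754, -0.0, -0.0]
ft_force: [-0.3, -0.2, -8.6]
grip_width: 0.0294
gripper_force: 61.2
```

Run:
```python
from h import *
need([.5773,.0428,.058],97.8)
p,d=snap('top','t2'); c=cloud('top',d); z=c[...,2]
hsv=cv2.cvtColor(p,cv2.COLOR_RGB2HSV)
cv2.imwrite('pics/t2c.png',cv2.resize(p[150:300,180:400,::-1],None,fx=3.5,fy=3.5,interpolation=cv2.INTER_CUBIC))
```

```text
t 5.8167 pos [0.5755 0.0425 0.0581] shift mm [0.  1.9 0.1] rotvec [-0.0006  0.0004 -0.0002] w 0.02939832015810739 F [-0.3 -0.2 -8.6]
```

View pics/t2c.png

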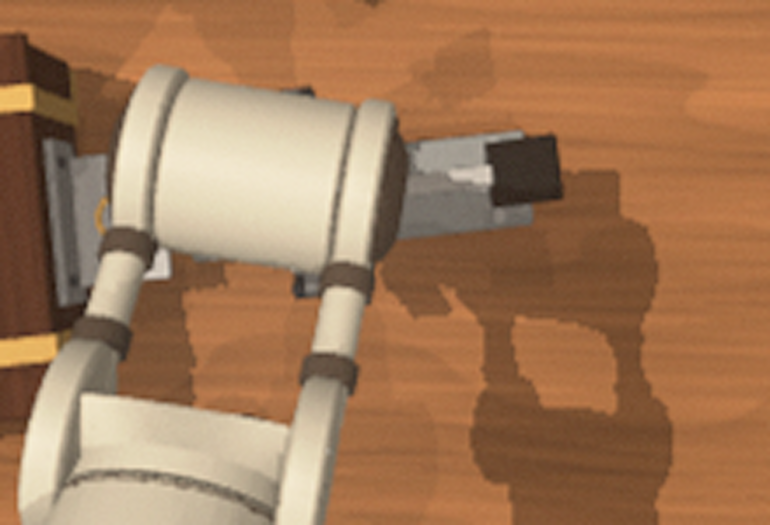

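The top crop shows the arm hiding the saddle; the jack's rear end is visible at crop (523,131)–(532,222) and the pedal at (525,170). I'll use the rear end to check the jack pose, and the side view for wrist clearance.

Run:
```python
from h import *
p=cv2.imread('pics/t2.png')[...,::-1]
P=plane('top',[[180+523/3.5,150+131/3.5],[180+532/3.5,150+222/3.5]],.0175)
a=np.radians(97.8);X=np.array([np.cos(a),np.sin(a)])
m=P.mean(0)[:2]; print('rear',P[:,:2].round(4),'origin est',m+.15*X)
hsv=cv2.cvtColor(np.ascontiguousarray(p),cv2.COLOR_RGB2HSV)
k=np.zeros((400,640),np.uint8);k[185:212,315:345]=(p[185:212,315:345].max(-1)<75)
n,l,s,_=cv2.connectedComponentsWithStats(k);v,u=np.nonzero(l==1+s[1:,4].argmax())
r=cv2.minAreaRect((plane('top',np.c_[u,v],.117)[:,:2]*1000).astype(np.float32));print('pedal',r,'origin est',np.array(r[0])/1000+.137*X)
ps,d=snap('side','s2');c=cloud('side',d)
near=(np.abs(c[...,0]-.5755)<.13)&(np.abs(c[...,1]-.0425)<.15)&(c[...,2]>.1)&(d>0)
for z in np.arange(.1,.5,.02):
    q=c[near&(abs(c[...,2]-z)<.01)]
    if len(q)>5: print(z.round(2),len(q),q[:,:2].min(0).round(3),q[:,:2].max(0).round(3))
need([.5695-.0003,.1002+.002,.058],97.8)
```

```text
rear [[ 0.6284 -0.1046]
 [ 0.5619 -0.1126]] origin est [0.57480902 0.04003113]
pedal ((595.1127319335938, -97.56805419921875), (42.161903381347656, 46.45036697387695), 8.487542152404785) origin est [0.5765197 0.0381644]
0.1 94 [ 0.53  -0.089] [0.62  0.055]
0.12 208 [ 0.522 -0.106] [0.631 0.059]
0.14 233 [0.512 0.019] [0.638 0.062]
0.16 318 [0.509 0.019] [0.638 0.061]
0.18 131 [0.536 0.003] [0.613 0.045]
0.2 218 [0.537 0.002] [0.609 0.044]
0.22 242 [0.536 0.002] [0.611 0.06 ]
0.24 194 [0.536 0.004] [0.611 0.04 ]
0.26 243 [0.536 0.002] [0.61  0.044]
0.28 230 [0.539 0.003] [0.609 0.038]
0.3 244 [0.539 0.004] [0.608 0.037]
0.32 177 [ 0.536 -0.019] [0.613 0.039]
0.34 264 [ 0.528 -0.026] [ 0.607 -0.004]
0.36 344 [ 0.525 -0.029] [0.621 0.081]
0.38 461 [ 0.504 -0.028] [0.621 0.095]
0.4 741 [ 0.446 -0.023] [0.614 0.103]
0.42 278 [ 0.446 -0.009] [0.513 0.1  ]
0.44 265 [ 0.446 -0.005] [0.501 0.105]
0.46 228 [ 0.447 -0.004] [0.497 0.111]
0.48 80 [0.446 0.026] [0.472 0.067]
t 5.9167 pos [0.5758 0.0421 0.0583] shift mm [60.5  1.6  0.3] rotvec [-0.      0.0004 -0.0011] w 0.029345105628992493 F [ 0.5 -1.3 -9.4]
```

View pics/s2.png

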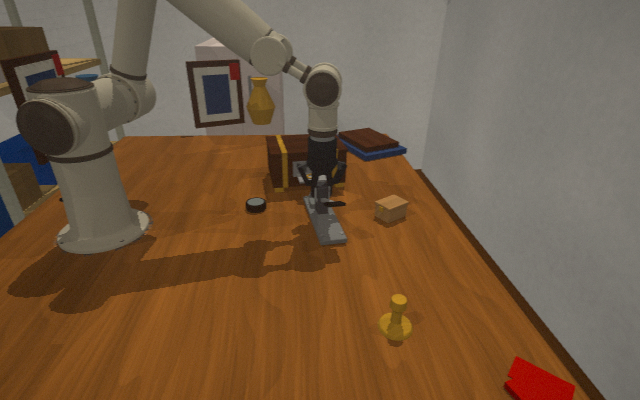

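The side view shows the jack level at about (325,220), clear of the loupe (256,205), with the wrist well above the chest.

Emit:
servo_tool(targets="0 1 1 0 0 0;0 1 1 0 0 0;2 0 1 0 0 0;5 0 0 0 0 0;8 0 0 0 0 0;8 0 0 0 0 0;8 0 0 0 0 0;8 0 0 0 0 0;7 0 0 0 0 0;6 0 0 0 0 0;5 0 0 0 0 0;3 0 0 0 0 0;1 0 0 0 0 0;0 0 0 0 0 0;0 0 0 0 0 0")

```text
t: 7.17
ee_pos: [0.5697, 0.1034, 0.0553]
tool_rot: [0.658, 0.753, -0.0, 0.0]
ft_force: [0.2, 0.5, -9.6]
grip_width: 0.0296
gripper_force: 61.2
```

Run:
```python
from h import *
need([.5695-.0003,.1002+.0026,.055],97.8)
p,d=snap('top','t3')
k=np.zeros((400,640),np.uint8);k[178:215,285:335]=(p[178:215,285:335].max(-1)<75)
n,l,s,_=cv2.connectedComponentsWithStats(k);v,u=np.nonzero(l==1+s[1:,4].argmax())
r=cv2.minAreaRect((plane('top',np.c_[u,v],.114)[:,:2]*1000).astype(np.float32));a=np.radians(97.8);X=np.array([np.cos(a),np.sin(a)])
print('pedal',r,'origin est',np.array(r[0])/1000+.137*X)
cv2.imwrite('pics/t3c.png',cv2.resize(p[150:270,180:340,::-1],None,fx=4.8,fy=4.8,interpolation=cv2.INTER_CUBIC))
```

```text
t 7.1667 pos [0.5697 0.1034 0.0553] shift mm [-0.6 -0.6  0.3] rotvec [ 0.0001  0.0002 -0.0003] w 0.029632396875142145 F [ 0.2  0.5 -9.6]
pedal ((588.86181640625, -36.773033142089844), (41.63783645629883, 45.41971206665039), 9.499768257141113) origin est [0.57026878 0.09895942]
```

View pics/t3c.png

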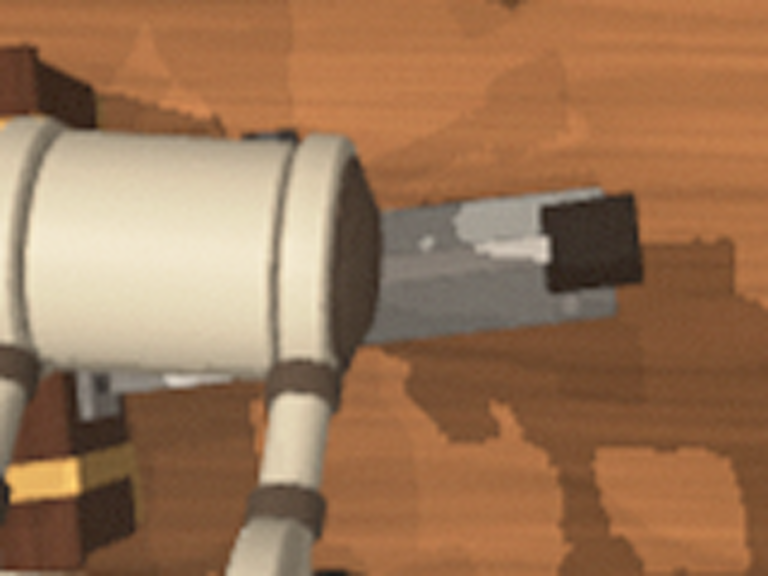

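The top crop shows the jack under the tongue with the pedal at (590,242). The pedal-based estimate puts the jack origin within about 1.5 mm of the target. Next I lower it, release, rise and back off.

Emit:
servo_tool(targets="0 0 0.5 0 0 0;0 0 0.5 0 0 0;0 0 0.5 0 0 0;0 0 0 0 0 0;0 0 0 0 0 0")

```text
t: 7.63
ee_pos: [0.5697, 0.1034, 0.054]
tool_rot: [0.657, 0.753, -0.0, 0.0]
ft_force: [-0.7, -1.3, -6.2]
grip_width: 0.029
gripper_force: 61.4
```

Emit:
servo_tool(targets="0 0 0 0 0 0;0 0 0 0 0 0;0 0 0 0 0 0;0 0 0 0 0 0;0 0 0 0 0 0;0 0 0 0 0 0;0 0 0 0 0 0;0 0 0 0 0 0", grip=-1)

```text
t: 8.3
ee_pos: [0.5696, 0.1037, 0.0539]
tool_rot: [0.657, 0.754, 0.0, 0.0]
ft_force: [-0.0, -0.3, -0.5]
grip_width: 0.0856
gripper_force: 0.0
```

Emit:
servo_tool(targets="0 0 -5 0 0 0;0 0 -10 0 0 0;0 0 -20 0 0 0;0 0 -25 0 0 0;0 0 -30 0 0 0;0 0 -30 0 0 0;-20 0 -30 0 0 0;-40 0 -20 0 0 0;-40 0 0 0 0 0;-40 0 0 0 0 0;-40 0 0 0 0 0;-40 0 0 0 0 0;-40 0 0 0 0 0;-30 0 0 0 0 0;0 0 0 0 0 0")

```text
t: 9.55
ee_pos: [0.6085, -0.1871, 0.2234]
tool_rot: [0.66, 0.752, -0.001, 0.002]
ft_force: [0.5, 0.1, -0.3]
grip_width: 0.0851
gripper_force: 0.0
```

Run:
```python
from h import *
p,d=snap('top','t4');c=cloud('top',d);z=c[...,2];hsv=cv2.cvtColor(p,cv2.COLOR_RGB2HSV)
s=env.read_state();print(s['t'],s['ee_pos'])
cv2.imwrite('pics/t4c.png',cv2.resize(p[150:290,180:360,::-1],None,fx=4.2,fy=4.2,interpolation=cv2.INTER_CUBIC))
def box(u0,v0,u1,v1):
    b=np.zeros((400,640),bool);b[v0:v1,u0:u1]=1;return b
def rect(m,z,name):
    n,l,s,_=cv2.connectedComponentsWithStats(m.astype(np.uint8))
    v,u=np.nonzero(l==1+s[1:,4].argmax());P=plane('top',np.c_[u,v],z)[:,:2];print(name,len(u),cv2.minAreaRect((P*1000).astype(np.float32)))
for f in (lambda:rect(box(200,195,232,230)&(hsv[...,1]>80)&(hsv[...,0]>15)&(hsv[...,0]<35)&(hsv[...,2]>140),.066,'ring'),
 lambda:rect(box(225,190,290,240)&(z>.085)&(z<.1),.095,'post'),
 lambda:rect(box(280,175,335,225)&(p.max(-1)<75)&(z<.13),.113,'pedal'),
 lambda:rect(box(100,150,205,285)&(z>.125)&(z<.145),.133,'chest')):
    try:f()
    except Exception as e:print(e)
```

```text
9.6 [ 0.60847879 -0.18396739  0.22326198]
ring 88 ((558.7222290039062, 173.87367248535156), (35.89167404174805, 33.65891647338867), 46.593353271484375)
post 225 ((571.2136840820312, 100.77178955078125), (29.952489852905273, 40.4586067199707), 7.791515350341797)
pedal 344 ((588.401123046875, -36.69245147705078), (42.013587951660156, 45.14542770385742), 9.498224258422852)
chest 8919 ((543.4929809570312, 296.4005126953125), (244.75929260253906, 183.053466796875), 7.712648868560791)
```

View pics/t4c.png

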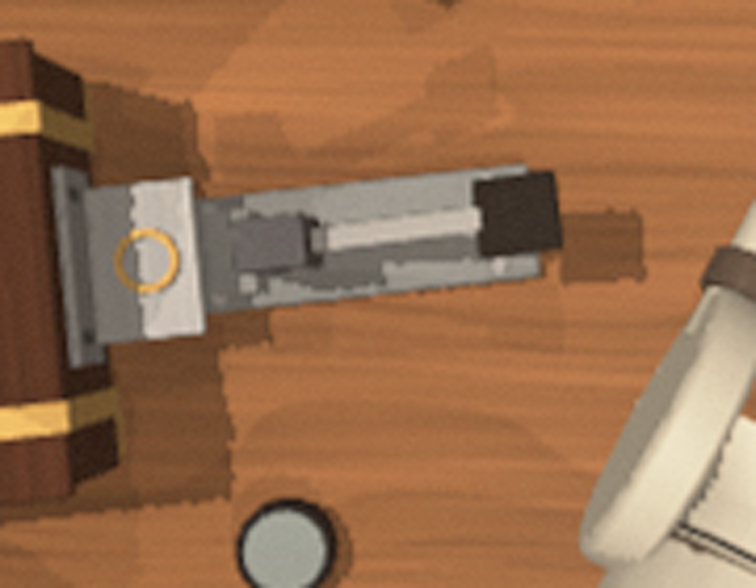

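The top crop shows the jack released and square under the tongue: ring at (147,261), post at (270,242), pedal at (515,212). The saddle works out at (.561,.175) against a lift point of (.559,.1745), about 2 mm off. The chest and loupe are undisturbed. Next is the pedal.

Emit:
servo_tool(targets="0 0 0 0 0 0;0 0 0 0 0 0;0 0 0 0 0 0;0 0 0 0 0 0;0 0 0 0 0 0;0 0 0 0 0 0", grip=1)

```text
t: 10.1
ee_pos: [0.6086, -0.1802, 0.2225]
tool_rot: [0.657, 0.754, 0.0, 0.0]
ft_force: [1.1, -0.2, 0.2]
grip_width: 0.0126
gripper_force: 0.0
```

```bash
python3 -c "
from h import *
need([.5893,-.036,.14],97.8)"
```

```text
t 10.1 pos [ 0.6086 -0.1802  0.2225] shift mm [145.5   0.6  82.5] rotvec [0.     0.     0.0008] w 0.012562993554291236 F [ 1.1 -0.2  0.2]
```

Emit:
servo_tool(targets="20 0.6 0 0 0 0;30 0 10 0 0 0;30 0 15 0 0 0;30 0 15 0 0 0;20 0 15 0 0 0;10 0 12 0 0 0;5.5 0 10 0 0 0;0 0 5.5 0 0 0;0 0 0 0 0 0;0 0 0 0 0 0")

```text
t: 10.93
ee_pos: [0.5898, -0.038, 0.1402]
tool_rot: [0.658, 0.753, -0.0, 0.0]
ft_force: [0.0, -1.5, -0.5]
grip_width: -0.0004
gripper_force: 0.0
```

Emit:
servo_tool(targets="0 0 10 0 0 0;0 0 8 0 0 0;0 0 6 0 0 0;0 0 4 0 0 0;-1 0 4 0 0 0;0 0 0 0 0 0;0 0 0 0 0 0")

```text
t: 11.52
ee_pos: [0.5895, -0.0378, 0.1079]
tool_rot: [0.657, 0.753, -0.0, -0.0]
ft_force: [0.1, -0.5, 2.4]
grip_width: 0.0004
gripper_force: 0.9
```

Emit:
servo_tool(targets="-1.5 0 4 0 0 0;-1.5 0 5 0 0 0;-1.5 0 5 0 0 0;-1.5 0 5 0 0 0;-1 0 5 0 0 0;-1 0 5 0 0 0;-0.5 0 5 0 0 0;-0.5 0 5 0 0 0;0 0 5 0 0 0;0 0 5 0 0 0;0 0 5 0 0 0;0 0 5 0 0 0;0 0 4 0 0 0;0.5 0 3 0 0 0;0 0 2 0 0 0;0 0 0 0 0 0;0 0 0 0 0 0")

```text
t: 12.93
ee_pos: [0.5911, -0.0467, 0.0405]
tool_rot: [0.657, 0.754, -0.0, 0.001]
ft_force: [-2.9, -0.7, 8.2]
grip_width: -0.0
gripper_force: 4.3
```

Emit:
servo_tool(targets="0 0 1 0 0 0;0 0 1 0 0 0;0 0 1 0 0 0;0 0 0 0 0 0;0 0 0 0 0 0;0 0 0 0 0 0")

```text
t: 13.43
ee_pos: [0.5912, -0.0466, 0.0385]
tool_rot: [0.657, 0.754, -0.0, 0.0]
ft_force: [-5.2, -0.1, 14.5]
grip_width: -0.0001
gripper_force: 7.1
```

Emit:
servo_tool(targets="0 0 1 0 0 0;0 0 1 0 0 0;0 0 0 0 0 0;0 0 0 0 0 0;0 0 0 0 0 0;0 0 0 0 0 0;0 0 0 0 0 0;0 0 0 0 0 0")

```text
t: 14.1
ee_pos: [0.5913, -0.0465, 0.0378]
tool_rot: [0.657, 0.754, -0.0, 0.0]
ft_force: [-9.0, 1.0, 23.3]
grip_width: -0.0001
gripper_force: 11.3
```

Run:
```python
from h import *
s=env.read_state();print(s['t'],s['ee_pos'],s['ft_force'])
p,d=snap('side','s5');pt,dt=snap('top','t5');hsv=cv2.cvtColor(pt,cv2.COLOR_RGB2HSV)
a=cv2.resize(p[110:260,230:390,::-1],(480,450));b=cv2.resize(pt[150:290,150:310,::-1],(320,280))
o=np.zeros((450,800,3),np.uint8);o[:,:480]=a;o[:280,480:]=b;cv2.imwrite('pics/m5.png',o)
c=cloud('top',dt)
print('chest top z low/high side',c[150:290,110:200][...,2].max(), [np.round(c[200:230,u].mean(0),4)[[1,2]] for u in (125,150,175)])
```

```text
14.1 [ 0.59133477 -0.04650589  0.03776331] [-8.99293413  0.98286176 23.2664462 ]
chest top z low/high side 0.972472069209959 [array([0.3405, 0.1645]), array([0.2967, 0.1425]), array([0.2401, 0.1497])]
```

View pics/m5.png

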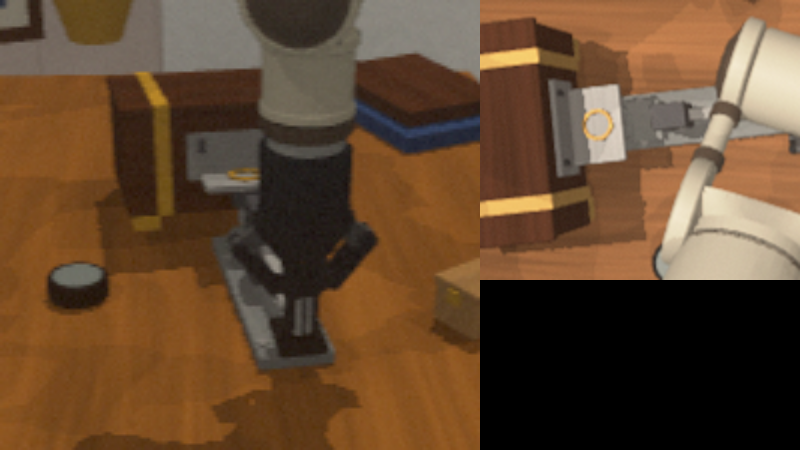

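The composite shows the tongue side of the chest lifted, the fingers on the pedal at (300,345) and the pedal on the base. With 23 N at z = 37.8 mm, the handle is on its stop. Next I let it fully up.

Emit:
servo_tool(targets="0 -0.5 -3 0 0 0;0 -0.5 -5 0 0 0;0 0 -5 0 0 0;0 0 -5 0 0 0;0 0 -5 0 0 0;0 0 -5 0 0 0;0 0 -5 0 0 0;0.5 0 -5 0 0 0;0.5 0 -5 0 0 0;1 0 -5 0 0 0;1 0 -5 0 0 0;1.5 0 -5 0 0 0;1.5 0 -5 0 0 0;1.5 0 -5 0 0 0;1.5 0 -5 0 0 0;1.5 0 -5 0 0 0;0 0 -7 0 0 0;0 0 -8 0 0 0;0 0 -8 0 0 0;0 0 -5 0 0 0")

```text
t: 15.87
ee_pos: [0.5887, -0.0361, 0.1423]
tool_rot: [0.657, 0.753, 0.0, 0.001]
ft_force: [0.2, 0.3, 0.9]
grip_width: 0.0002
gripper_force: 0.0
```

Emit:
servo_tool(targets="0 0 0 0 0 0;0 0 0 0 0 0;0 0 0 0 0 0;0 0 0 0 0 0;0 0 0 0 0 0;0 0 0 0 0 0;0 0 0 0 0 0;0 0 0 0 0 0;0 0 0 0 0 0;0 0 0 0 0 0;0 0 0 0 0 0;0 0 0 0 0 0;0 0 0 0 0 0;0 0 0 0 0 0;0 0 0 0 0 0;0 0 0 0 0 0;0 0 0 0 0 0;0 0 0 0 0 0;0 0 0 0 0 0;0 0 0 0 0 0")

```text
t: 17.53
ee_pos: [0.5883, -0.0358, 0.141]
tool_rot: [0.657, 0.754, 0.0, 0.0]
ft_force: [-0.6, -0.1, -0.2]
grip_width: 0.0001
gripper_force: 0.0
```

Run:
```python
from h import *
p,d=snap('side','s6');pt,dt=snap('top','t6');hsv=cv2.cvtColor(pt,cv2.COLOR_RGB2HSV);c=cloud('top',dt);z=c[...,2]
a=cv2.resize(p[110:260,230:390,::-1],(480,450));b=cv2.resize(pt[150:290,150:310,::-1],(320,280))
o=np.zeros((450,800,3),np.uint8);o[:,:480]=a;o[:280,480:]=b;cv2.imwrite('pics/m6.png',o)
def box(u0,v0,u1,v1):
    b=np.zeros((400,640),bool);b[v0:v1,u0:u1]=1;return b
def rect(m,z,name):
    n,l,s,_=cv2.connectedComponentsWithStats(m.astype(np.uint8))
    v,u=np.nonzero(l==1+s[1:,4].argmax());P=plane('top',np.c_[u,v],z)[:,:2];print(name,len(u),cv2.minAreaRect((P*1000).astype(np.float32)))
rect(box(200,195,232,230)&(hsv[...,1]>80)&(hsv[...,0]>15)&(hsv[...,0]<35)&(hsv[...,2]>140),.066,'ring')
rect(box(225,190,260,240)&(z>.085)&(z<.1),.095,'post')
rect(box(100,150,205,285)&(z>.125)&(z<.145),.133,'chest')
cs=cloud('side',d); m=(p.max(-1)<60)&(abs(cs[...,0]-.589)<.03)&(abs(cs[...,1]+.04)<.03)&(cs[...,2]<.125)&(cs[...,2]>.02)&(d>0); print('pedal z',m.sum(),np.percentile(cs[m][:,2],[5,50,95]) if m.any() else '')
need([.5893,-.0378,.108],97.8)
```

```text
ring 99 ((559.285888671875, 174.474609375), (36.064998626708984, 35.926002502441406), 1.393409252166748)
post 194 ((571.1331787109375, 101.44621276855469), (29.958881378173828, 39.094268798828125), 7.723935127258301)
chest 8918 ((543.4788818359375, 296.5043029785156), (244.75929260253906, 182.843994140625), 7.712648868560791)
pedal z 79 [0.10713045 0.11676048 0.12032791]
t 17.6333 pos [ 0.5883 -0.0359  0.141 ] shift mm [-2.1  0.8 33. ] rotvec [ 0.      0.     -0.0002] w -7.161643285352708e-05 F [-0.6  0.5 -0.7]
```

View pics/m6.png

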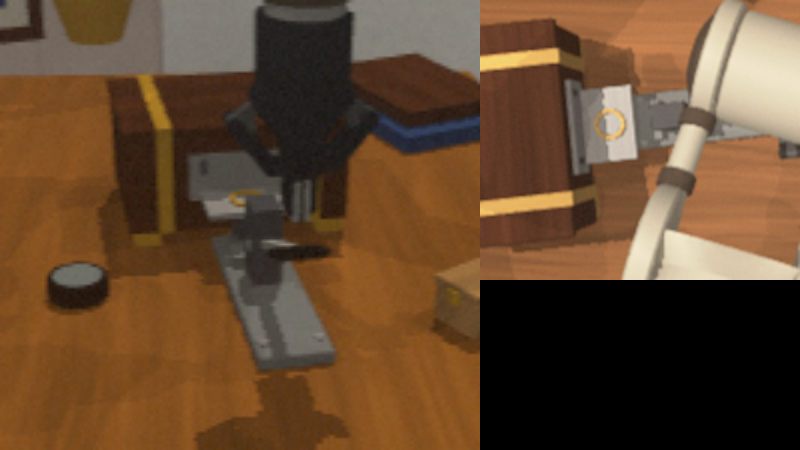

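The handle is fully up again (pedal at (295,252)), the chest is back on its feet, and nothing has moved: ring, post and chest are unchanged. Second press now.

Emit:
servo_tool(targets="-1 0.4 10 0 0 0;-1 0 9 0 0 0;0 0 6 0 0 0;-1 0 4 0 0 0;-1 0 4 0 0 0;-1 0 5 0 0 0;-1.5 0 5 0 0 0;-1.5 0 5 0 0 0;-1.5 0 5 0 0 0;-1 0 5 0 0 0;-1 0 5 0 0 0;-0.5 0 5 0 0 0;-0.5 0 5 0 0 0;0 0 5 0 0 0;0 0 5 0 0 0;0 0 5 0 0 0;0 0 5 0 0 0;0 0 4 0 0 0;0.5 -0.4 3 0 0 0;0 0 2 0 0 0")

```text
t: 19.3
ee_pos: [0.5905, -0.0481, 0.0396]
tool_rot: [0.657, 0.754, 0.0, 0.001]
ft_force: [-3.0, 0.1, 9.8]
grip_width: 0.0001
gripper_force: 4.7
```

Emit:
servo_tool(targets="0 0 1 0 0 0;0 0 1 0 0 0;0 0 0.5 0 0 0;0 0 0 0 0 0;0 0 0 0 0 0;0 0 0 0 0 0;0 0 0 0 0 0;0 0 0 0 0 0")

```text
t: 19.97
ee_pos: [0.5906, -0.0479, 0.0382]
tool_rot: [0.657, 0.754, 0.0, 0.0]
ft_force: [-4.9, -0.1, 14.8]
grip_width: 0.0002
gripper_force: 7.3
```

Emit:
servo_tool(targets="0 -0.4 1 0 0 0;0 -0.3 1 0 0 0;0 0 0 0 0 0;0 0 0 0 0 0;0 0 0 0 0 0;0 0 0 0 0 0;0 0 0 0 0 0;0 0 0 0 0 0;0 0 0 0 0 0;0 0 0 0 0 0;0 0 0 0 0 0;0 0 0 0 0 0")

```text
t: 20.97
ee_pos: [0.5906, -0.0479, 0.0376]
tool_rot: [0.657, 0.754, 0.001, 0.001]
ft_force: [-8.1, 1.5, 22.0]
grip_width: -0.0002
gripper_force: 10.8
```

Run:
```python
from h import *
s=env.read_state();print(s['t'],s['ee_pos'],s['ft_force'])
p,d=snap('side','s7');pt,dt=snap('top','t7')
a=cv2.resize(p[110:260,230:390,::-1],(480,450));b=cv2.resize(pt[150:290,150:310,::-1],(320,280))
o=np.zeros((450,800,3),np.uint8);o[:,:480]=a;o[:280,480:]=b;cv2.imwrite('pics/m7.png',o)
```

```text
20.9667 [ 0.59060104 -0.04790739  0.03763652] [-8.08068799  1.49194024 22.03070834]
```

View pics/m7.png

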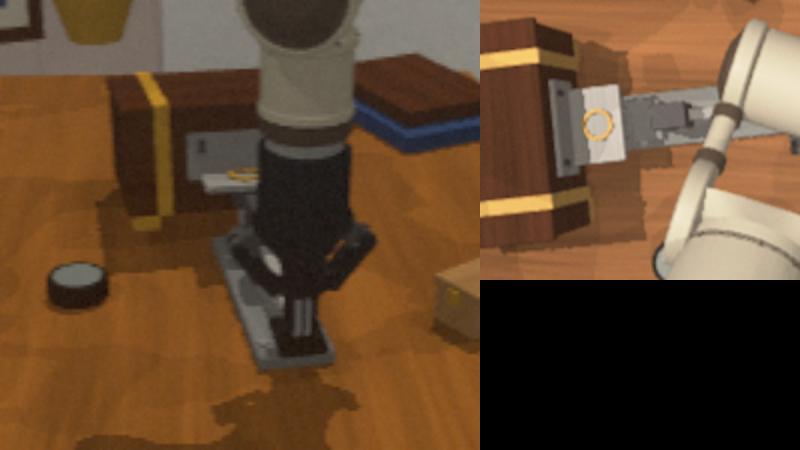

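The picture matches the first full press: chest raised, and the handle held on its stop at 22 N by the fingers at (300,345). Handing in.

```bash
python3 -c "
from rig import job
print(job.finish_job())"
```

```text
the job is handed in; nothing more can be done
None
```

The job is handed in at about 21 s: the jack stands about 2 mm off centre under the lift point, the handle was pumped twice and is held on its stop by the fingers, and that side of the chest is raised on the jack alone.

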